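# Open a shielded vial pot and eject its vial

## Task

Unscrew the lid of the shielded vial pot, regripping as often as it takes until it comes free, and set it down flat on the bare table. Press the ejector lever gently down to its stop so that it pushes the vial up out of the pot, then take the raised vial and stand it upright in the steel tray. Do not tip the vial over, do not force the lever, and leave the other things where they are.

Things in the scene. Friction and masses are not known exactly. Their poses are not given: they have to be found in the camera images.
- stand: Grey stand fixed to the table with a round dark-steel pot (76 mm across, flat shoulder at z 123 mm, threaded neck above). Origin on the table under the pot's axis, z up; -x points from the pot to the lever's pad. Base plate 216 x 104 x 8 mm. Under the pot a rocker lever drives a plunger up through an ejector hole in the pot's floor. The well is 40 mm wide, 86 mm deep, its floor at z 64 mm.
- pot_mouth (a point): Centre of the pot's rim, 150 mm above the table, on the pot's axis (under the lid at the start). The neck is 49 mm across, 55 mm over its thread.
- lever_pad (a point): Centre of the top of the lever's black ribbed pad (40 x 44 mm), about 127 mm in front of the pot's axis and 64 mm up at the start. Press it from above: about 5 to 7 N moves it, its stop is 41 mm lower. It stays where it is left. Fully down it has raised the vial 35 mm, so the vial's top then stands 27 mm above the rim.
- lid: Fluted round steel screw lid, 66 mm across, 34 mm high, 0.3 to 0.5 kg. Origin at the centre of its lower edge (1 mm above the pot's shoulder when on), z up. Turn it anticlockwise seen from above: it does not climb, stops after about 115 to 145 degrees (varies unseen) and lifts off only in about the last 25 of these. Below the rim reach its skirt 26 mm, a plug 6 mm.
- vial: Amber glass vial, 36 mm across, 78 mm high, 0.08 to 0.15 kg, with a 28 mm wide, 16 mm high aluminium closure at its top. Origin at the centre of its base, z up. It stands in the pot, its top 8 mm below the rim, with only 2 mm of room round it.
- tray: Shallow steel dispensing tray fixed to the table, 220 mm (x) by 150 mm (y), walls 3 mm thick and 18 mm high, floor 3 mm thick. Origin under its centre, z up. A syringe lies in it along its +y side; the rest is free.
- syringe: Bystander: syringe 120 mm long, 18 mm across, lying in the tray along the tray's x about 47 mm to the +y side of its centre. Origin under its middle.
- label_roll: Bystander: roll of labels 70 mm across, 30 mm high, lying flat. Origin under its centre.
- carton: Bystander: small medicine carton 88 x 50 x 22 mm, lying flat. Origin under its centre.
- small_vial: Bystander: standing vial 26 mm across, 53 mm high. Origin under its centre.
- pick_bin: Blue picking bin, fixed, 155 mm (x) by 214 mm (y) and 159 mm tall, at the back right of the table. Origin under its centre. Keep the gripper clear of it.
- marker: Bystander: marker pen 135 mm long, 16 mm thick, lying. Origin under its middle. The table between it and the stand, round x 0.46, y -0.20, is always bare.
There are look-alikes about, which are no part of the job. What is shaped like the lid but green is not meant.

How it is judged:
On the way, in this order (a step that is already met when the one before it is completed fails the run):
1. the lid is off and lies flat on the table (height (world z) of lid below 0.045 m and horizontal distance between lid and pot_mouth above 0.07 m and (angle between lid's own z axis and vertical below 0.15 rad or angle between lid's own z axis and vertical above 2.99 rad) and contact force between the fingers and lid below 0.3 N), for 0.2 s.
2. the ejector has pushed the vial up by at least 25 mm, the fingers not touching it (z of vial in the frame of stand above 0.089 m and horizontal distance between vial and pot_mouth below 0.01 m and contact force between the fingers and vial below 0.3 N), for 0.2 s.
At the end, for the whole second after the job is handed in: The vial stands upright (within 6 degrees) and still on the tray's floor, its centre at least 12 mm inside the walls; the lid lies flat (either way up, within 8 degrees) and still on the table, its centre 70 mm or more from the pot's axis (x of vial in the frame of tray between -0.095 and 0.095 m and y of vial in the frame of tray between -0.062 and 0.062 m and z of vial in the frame of tray below 0.01 m and angle between vial's own z axis and vertical below 0.1 rad and linear speed of each of vial, lid below 0.02 m/s and height (world z) of lid below 0.045 m and horizontal distance between lid and pot_mouth above 0.07 m and (angle between lid's own z axis and vertical below 0.15 rad or angle between lid's own z axis and vertical above 2.99 rad)); the robot touches nothing.
It fails at once if the vial is tipped by more than 40 degrees (angle between vial's own z axis and vertical above 0.7 rad).
It fails at once if the lever or stand is pushed with more than 70 N (contact force between the fingers and stand above 70 N).
It fails at once if a bystander is moved by more than 30 mm (distance of any of label_roll, carton, small_vial, marker, syringe from where it was at the start of the episode above 0.03 m).
It also fails if it takes over 67 s, if anything falls off the work surface, if the arm or the gripper's body presses on something with over 40 N, if the wrist force passes 120 N, or if a joint passes its speed limit or range.

## Robot

A 6-joint arm with a two-finger parallel gripper is mounted at the origin on the work surface; the furniture and walls round the work are solid. World frame = base frame: x ahead of the robot, y to its left, z up, the work surface at z = 0. Lengths are in m, angles in rad, forces in N, time in s.
With the tool pointing down it reaches from about 0.3 to 0.825 m from the base axis. Payload 5.4 kg.
Tool frame: the origin (TCP) lies on the centre line of the jaws, within the pads' length; the fingertips stand 19 mm ahead of it and the grasp point (between the pads) is the TCP; z points along the fingers, y is the line along which they close (so a half turn about z gives the same grasp; the last joint's range is limited). The gripper opens to 92 mm and grips with 3 to 60 N. Pads are 20 mm wide; open, the fingers measure 128 mm over their backs; the gripper's body (75 mm by 189 mm) begins 69 mm behind the grasp point.
Start: joints at [1.043, 0.158, 1.597, -0, 1.386, -0.21], TCP at [0.18, 0.546, 0.234] pointing down, gripper open.
Joint ranges: [-2.91, 2.91], [-0.94, 2.29], [0.18, 2.7], [-1.29, 4.43], [0.17, 2.64], [-3, 3]. Speed limits (rad/s): [2.57, 2.57, 3.14, 3.14, 3.14, 3.14].

## Interface

Orientations are given as [roll, pitch, yaw] about the fixed x, y, z axes, in that order (R = Rz(yaw) Ry(pitch) Rx(roll)).
In Python, from rig import arm gives the robot as it stands.
- The arm moves only by the tool servo_tool, never from a script. Its argument "motion" is a list that holds one entry, the list of rows, each a list of 5 numbers: the shift along the tool's x, y, z in m, then the turn about the tool's z in rad, then the closure in counts, from 0 (fully open) to 255 (shut). In form: [[[x, y, z, twist, gripper], ...]]. A call has 1 to 12 rows; each row is the pose to reach, as a shift and turn from the pose commanded when the call began, along the tool's axes at that moment; what a row does not reach only later rows make up. A row lasts 1/12 s, in which the tool goes at most 41.7 mm and 7.16 degrees, less where a joint would pass 70% of its speed; a pose out of reach is approached as far as the arm can. A call with a gripper value outside its range is refused whole. The fingers move at their own pace and stop on an object; "force" is the grip in N (left out, the last holds). Time passes only in rows, so rows that repeat a pose let the fingers close. It gives the time, the measured TCP pose, the force, the opening and the grip force at its end, in the units of the state.
- arm.read_state(): the state, without advancing time (a new reading comes with each control period).
- arm.get_image(name): name is "scene" or "top" or "wrist"; returns (picture, depth): 420x560x3 uint8, red, green, blue; 420x560 float32, m along the optical axis (not along the pixel's ray), 0 where there is no reading.
- arm.camera_info(name): a dict with "vertical_fov" (degrees; the focal length in pixels is half the picture's height over the tangent of half this angle, whatever the lens; pixels are square), "cx", "cy" (the principal point, pixels), "view" (4x4, takes a point from world to camera coordinates). Camera axes: x right, y down, z forward; pixel columns grow to the right and rows downward; lengths in m; the calibration is good to about 2 mm. The wrist camera is an equidistant fisheye: a pixel r from the principal point sees the ray r / f radians off the axis. A picture is of the moment at which its call begins: read the wrist's pose just before it. camera_info takes no time and is no camera call; for the wrist camera it gives the pose at the moment of the call.
- arm.sign_off(): hands the job in; it is judged then, once.
The state is a dict: "t": time; "joint_positions": joint angles; "qvel": joint speeds; "joint_efforts": joint torques, N m; "tcp_pos": TCP position; "eef_rot": TCP orientation; "contact_force": force on the tool from outside, world axes, zero at the start; "ft_torque": the same for the moment, N m; "finger_gap": opening from 0.0 (shut) to 1.0 (fully open); "finger_force": force on a finger pad.
Only numpy, scipy, OpenCV 4.12 (cv2) and the standard library are available. Lean on these libraries where they do the work, as an engineer would, in place of code of your own. Each camera call takes 0.05 s, during which the arm holds its last target. There are 200 camera calls.

## Working session

There is one attempt and no reset: what is moved stays moved. The work goes in short steps, Python scripts to look and compute and a tool call to move; the robot and the scene stay as the last step left them, time stands still between calls to the robot, and variables do not carry over. Pictures are saved under pics/ and viewed, at most 11 in all, crops included, and the job is handed in when it is done.

Besides the shell and the picture viewer there is one more tool, called after "Request:" by a JSON object that holds its "method" and its "body", one argument or row to a line. servo_tool: Moves the arm, as the interface text tells. Its arguments: {"type":"object","properties":{"motion":{"type":"array"},"force":{"type":"number"}},"required":["motion"]}

```bash
mkdir -p pics; python3 - <<'E'
from rig import arm
import cv2,numpy as np
s=arm.read_state();print({k:np.round(v,3).tolist() for k,v in s.items()})
ims=[]
for n in("scene","top"):
    p,d=arm.get_image(n);np.savez(f"pics/{n}0.npz",p=p,d=d,view=arm.camera_info(n)["view"])
    cv2.imwrite(f"pics/{n}0.png",p[:,:,::-1])
    print(n,arm.camera_info(n))
E
```

```text
{'t': 0.0, 'joint_positions': [1.043, 0.159, 1.598, -0.0, 1.386, -0.21], 'qvel': [-0.001, -0.001, -0.0, -0.003, -0.0, -0.001], 'joint_efforts': [-0.0, -38.559, -32.21, 0.07, 0.038, -0.0], 'tcp_pos': [0.179, 0.546, 0.233], 'eef_rot': [-3.14, -0.0, 2.824], 'contact_force': [0.368, 0.395, 0.625], 'ft_torque': [-0.05, -0.02, -0.037], 'finger_force': 0.0, 'finger_gap': 0.999}
scene {'vertical_fov': 55.705875296179975, 'cx': 277.71338024872676, 'cy': 211.69347615134222, 'view': array([[ 0.74725256, -0.66450271, -0.00705368, -0.38591203],
       [-0.4368004 , -0.48314004, -0.75880242,  0.28807418],
       [ 0.50081835,  0.5700981 , -0.65128268,  0.83866289],
       [ 0.        ,  0.        ,  0.        ,  1.        ]])}
top {'vertical_fov': 46.557444986676046, 'cx': 278.5871846885767, 'cy': 215.4117543169664, 'view': array([[ 0.00263593, -0.99950453, -0.03136466,  0.02503316],
       [-0.98712359,  0.00241571, -0.15994118,  0.54544149],
       [ 0.1599377 ,  0.03138239, -0.98662813,  1.11663284],
       [ 0.        ,  0.        ,  0.        ,  1.        ]])}
```

View pics/scene0.png

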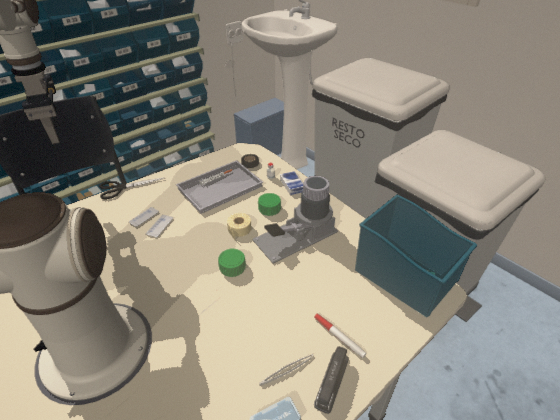

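View pics/top0.png

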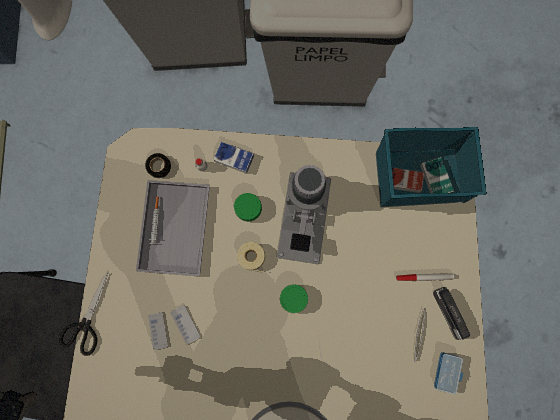

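The lid candidates in the top image are the grey fluted lid on the pot at (309,183) and two green look-alikes at (248,207) and (294,299). I choose the grey one on the stand. The pad is at (300,242), the tray at (173,227), the syringe at (156,220) and the marker at (426,277).

```bash
cat > h.py <<'E'
import numpy as np,cv2
from rig import arm
def f(n,H=420): return H/2/np.tan(np.radians(arm.camera_info(n)["vertical_fov"])/2)
def world(n,d):
    c=arm.camera_info(n);v,u=np.mgrid[:420,:560];F=f(n)
    P=np.stack([(u-c["cx"])/F*d,(v-c["cy"])/F*d,d],-1)
    V=c["view"];return (P-V[:3,3])@V[:3,:3]
def ray(n,u,v,z):
    c=arm.camera_info(n);F=f(n);V=c["view"];R=V[:3,:3];o=-R.T@V[:3,3]
    k=R.T@np.array([(u-c["cx"])/F,(v-c["cy"])/F,1]);return o+k*(z-o[2])/k[2]
E
python3 - <<'E'
from h import *
z=np.load("pics/top0.npz");p,d=z["p"],z["d"];W=world("top",d)
np.set_printoptions(precision=4,suppress=True)
def rep(n,m):
    q=W[m&(d>0)];print(n,len(q),"med",np.median(q,0),"min",np.percentile(q,2,0),"max",np.percentile(q,98,0));return q
v,u=np.mgrid[:420,:560]
def box(a,b,c,e): return (u>a)&(u<b)&(v>c)&(v<e)
zz=W[...,2]
q=rep("table",box(330,380,280,330))
m=box(285,340,155,215)&(zz>.148)&(zz<.175);q=rep("lid",m)
c,r=cv2.minEnclosingCircle(q[:,:2].astype(np.float32));print("lid circ",c,r)
m=box(285,320,225,258)&(p.max(2)<45);q=rep("pad",m)
print("pad rect",cv2.minAreaRect(q[:,:2].astype(np.float32)), "pix",np.argwhere(m).mean(0))
m=box(270,340,170,270)&(zz>.004)&(zz<.014);q=rep("base",m);print(cv2.minAreaRect(q[:,:2].astype(np.float32)))
m=box(130,215,175,280)&(zz>.012)&(zz<.024);q=rep("tray",m);print(cv2.minAreaRect(q[:,:2].astype(np.float32)))
for n,b in dict(roll=(230,272,238,275),green1=(228,268,188,225),green2=(275,315,280,318),carton=(210,258,135,178),sv=(190,210,152,175),marker=(390,460,265,290),bin=(372,490,120,212),spool=(140,178,148,180)).items(): rep(n,box(*b)&(zz>.008))
cv2.imwrite("pics/crop1.png",cv2.resize(p[150:275,225:345,::-1],None,fx=4.6,fy=4.6,interpolation=cv2.INTER_CUBIC))
E
```

```text
table 2392 med [ 0.3354 -0.1567 -0.0007] min [ 0.2799 -0.2124 -0.0054] max [ 0.3922 -0.1006  0.0039]
lid 727 med [ 0.6058 -0.0443  0.1578] min [ 0.5758 -0.0744  0.1519] max [ 0.6357 -0.015   0.162 ]
lid circ (0.6069204211235046, -0.044364143162965775) 0.03408464416861534
pad 292 med [ 0.4798 -0.0253  0.0644] min [ 0.461  -0.0462  0.0556] max [ 0.499  -0.0045  0.0713]
pad rect ((0.4801400303840637, -0.025242600589990616), (0.04342561215162277, 0.03845072165131569), 80.63606262207031) pix [242.1593 300.1186]
base 1688 med [ 0.5079 -0.0258  0.0073] min [ 0.4398 -0.0931  0.0042] max [0.5952 0.0257 0.0119]
((0.5427964329719543, -0.03779754787683487), (0.16796109080314636, 0.2370917797088623), 89.15542602539062)
tray 1008 med [0.5272 0.3265 0.018 ] min [0.4076 0.2025 0.0125] max [0.637  0.3671 0.0227]
((0.5277529358863831, 0.2841731309890747), (0.15705595910549164, 0.23823678493499756), 85.37694549560547)
roll 540 med [0.4503 0.0915 0.0291] min [0.4195 0.0624 0.0169] max [0.4812 0.1224 0.0338]
green1 625 med [0.5684 0.1014 0.0337] min [0.5391 0.0707 0.0149] max [0.5999 0.1311 0.0385]
green2 632 med [ 0.3517 -0.0088  0.0341] min [ 0.3219 -0.0391  0.0289] max [0.3796 0.0193 0.0385]
carton 737 med [0.6964 0.1393 0.0217] min [0.6644 0.0954 0.0121] max [0.7293 0.1822 0.0263]
sv 117 med [0.673  0.2164 0.0359] min [0.6652 0.2072 0.0114] max [0.6863 0.2298 0.055 ]
marker 349 med [ 0.4016 -0.3228  0.0133] min [ 0.3756 -0.3846  0.0085] max [ 0.4089 -0.2583  0.0295]
bin 6300 med [ 0.6544 -0.3357  0.0735] min [ 0.571  -0.4222  0.0118] max [ 0.7239 -0.2145  0.1593]
spool 359 med [0.6786 0.3305 0.0177] min [0.6499 0.3013 0.0098] max [0.7066 0.358  0.0223]
```

View pics/crop1.png

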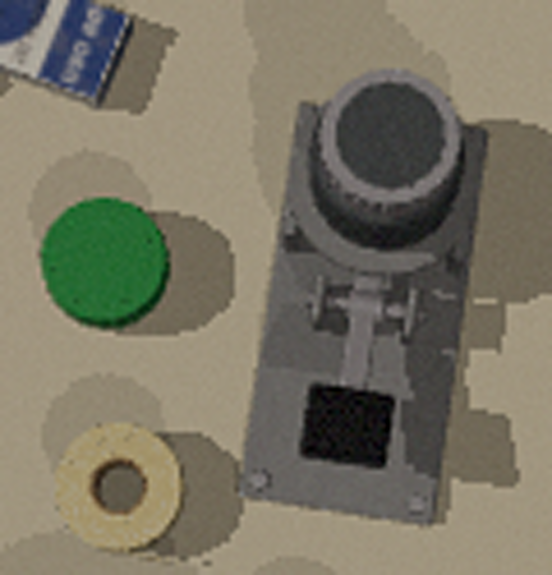

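The crop confirms it: a grey steel fluted lid on the pot, with the black pad in front. The lid is at (0.607,-0.044) with its top at z 0.158, and the pad is at (0.480,-0.025). Now I go above the lid with the wrist wound clockwise, so that one grip can cover most of the turn.

```bash
cat >> h.py <<'E'
def go(x,y,z,yaw=None):
    s=arm.read_state();p=s["tcp_pos"];w=s["eef_rot"][2];D=np.array([x,y,z])-p
    t=0 if yaw is None else -((yaw-w))
    print("t",round(s["t"],2),"shift",np.round([np.cos(w)*D[0]+np.sin(w)*D[1],np.sin(w)*D[0]-np.cos(w)*D[1],-D[2],t],4),
      "pos",np.round(p,4),"rot",np.round(s["eef_rot"],3),"q6",round(s["joint_positions"][5],3),"F",np.round(s["contact_force"],1),"T",np.round(s["ft_torque"],2),"gap",round(s["finger_gap"],3))
E
python3 -c "
from h import *
go(.6067,-.0443,.235,.1)"
```

```text
t 0.1 shift [-5.9030e-01 -4.2700e-01 -2.3000e-03  2.7238e+00] pos [0.1794 0.5457 0.2327] rot [-3.14  -0.     2.824] q6 -0.21 F [-0.3 -1.1 -0. ] T [-0.01 -0.02 -0.01] gap 0.997
```

Request:
{"method": "servo_tool", "body": {
  "motion": [
    [[-0.59,-0.427,0,1.35,0],[-0.59,-0.427,0,1.35,0],[-0.59,-0.427,0,1.35,0],[-0.59,-0.427,0,1.35,0],[-0.59,-0.427,0,1.35,0],[-0.59,-0.427,0,1.35,0],[-0.59,-0.427,0,1.35,0],[-0.59,-0.427,0,1.35,0],[-0.59,-0.427,0,1.35,0],[-0.59,-0.427,0,1.35,0],[-0.59,-0.427,0,1.35,0],[-0.59,-0.427,0,1.35,0]]
  ],
  "force": 50
}}

```text
t: 1.1
tcp_pos: [0.4734, 0.1392, 0.2334]
eef_rot: [-3.141, -0.0, 1.469]
contact_force: [0.3, 0.5, 0.0]
finger_gap: 0.999
finger_force: 0.0
```

```bash
python3 -c "
from h import *
go(.6067,-.0443,.235,.1)"
```

```text
t 1.1 shift [-0.169   0.1512 -0.0016  1.3691] pos [0.4734 0.1392 0.2334] rot [-3.141 -0.     1.469] q6 0.142 F [0.3 0.5 0. ] T [0.   0.07 0.  ] gap 0.999
```

Request:
{"method": "servo_tool", "body": {
  "motion": [
    [[-0.169,0.151,0,1.37,0],[-0.169,0.151,0,1.37,0],[-0.169,0.151,0,1.37,0],[-0.169,0.151,0,1.37,0],[-0.169,0.151,0,1.37,0],[-0.169,0.151,0,1.37,0],[-0.169,0.151,0,1.37,0],[-0.169,0.151,0,1.37,0],[-0.169,0.151,0,1.37,0],[-0.169,0.151,0,1.37,0],[-0.169,0.151,0,1.37,0],[-0.169,0.151,0,1.37,0]]
  ]
}}

```text
t: 2.1
tcp_pos: [0.6065, -0.0417, 0.233]
eef_rot: [-3.141, 0.001, 0.101]
contact_force: [0.0, -0.9, -0.3]
finger_gap: 0.996
finger_force: 0.0
```

```bash
python3 - <<'E'
from h import *
go(.6067,-.0443,.147,.1)
p,d=arm.get_image("wrist");cv2.imwrite("pics/w1.png",p[:,:,::-1])
p,d=arm.get_image("top");W=world("top",d);v,u=np.mgrid[:420,:560]
E
```

```text
t 2.1 shift [-0.      0.0026  0.086   0.0007] pos [ 0.6065 -0.0417  0.233 ] rot [-3.141e+00  1.000e-03  1.010e-01] q6 1.203 F [ 0.  -0.9 -0.3] T [-0.04  0.12  0.05] gap 0.996
```

View pics/w1.png

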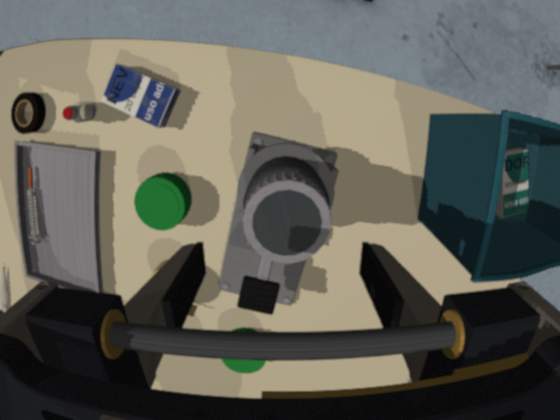

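The grey lid at about (287,217) sits between the open fingers at (205,260) and (365,260). I descend, close and check.

Request:
{"method": "servo_tool", "body": {
  "motion": [
    [[0,0.0025,0.03,0,0],[0,0.0025,0.055,0,0],[0,0.0025,0.075,0,0],[0,0.0025,0.086,0,0],[0,0.0025,0.086,0,0],[0,0.0025,0.086,0,255],[0,0.0025,0.086,0,255],[0,0.0025,0.086,0,255],[0,0.0025,0.086,0,255],[0,0.0025,0.086,0,255],[0,0.0025,0.086,0,255]]
  ],
  "force": 50
}}

```text
t: 3.12
tcp_pos: [0.608, -0.0442, 0.1491]
eef_rot: [3.141, -0.002, 0.104]
contact_force: [-1.0, 1.1, 4.0]
finger_gap: 0.72
finger_force: 50.0
```

```bash
python3 -c "
from h import *
go(.6067,-.0443,.147,.1)"
```

```text
t 3.12 shift [-0.0012 -0.0001  0.0021  0.004 ] pos [ 0.608  -0.0442  0.1491] rot [ 3.141e+00 -2.000e-03  1.040e-01] q6 1.196 F [-1.   1.1  4. ] T [0.14 0.17 0.  ] gap 0.72
```

Gripped at 66 mm. Now I turn it anticlockwise.

Request:
{"method": "servo_tool", "body": {
  "motion": [
    [[0,0,0,-0.08,255],[0,0,0,-0.16,255],[0,0,0,-0.24,255],[0,0,0,-0.32,255],[0,0,0,-0.4,255],[0,0,0,-0.48,255],[0,0,0,-0.56,255],[0,0,0,-0.64,255],[0,0,0,-0.72,255],[0,0,0,-0.8,255],[0,0,0,-0.88,255],[0,0,0,-0.96,255]]
  ]
}}

```text
t: 4.12
tcp_pos: [0.608, -0.0445, 0.149]
eef_rot: [3.139, -0.001, 1.067]
contact_force: [0.7, -0.4, 5.3]
finger_gap: 0.722
finger_force: 50.0
```

```bash
python3 -c "
from h import *
go(.6067,-.0443,.147,.1)"
```

```text
t 4.12 shift [-4.000e-04 -1.300e-03  2.000e-03  9.674e-01] pos [ 0.608  -0.0445  0.149 ] rot [ 3.139e+00 -1.000e-03  1.067e+00] q6 0.232 F [ 0.7 -0.4  5.3] T [-0.07  0.06 -0.15] gap 0.722
```

Request:
{"method": "servo_tool", "body": {
  "motion": [
    [[0,0,0,-0.08,255],[0,0,0,-0.16,255],[0,0,0,-0.24,255],[0,0,0,-0.32,255],[0,0,0,-0.4,255],[0,0,0,-0.48,255],[0,0,0,-0.56,255],[0,0,0,-0.64,255],[0,0,0,-0.72,255],[0,0,0,-0.8,255],[0,0,0,-0.86,255]]
  ]
}}

```text
t: 5.03
tcp_pos: [0.6082, -0.0444, 0.1491]
eef_rot: [3.139, 0.002, 1.927]
contact_force: [0.6, 0.6, 4.5]
finger_gap: 0.722
finger_force: 50.0
```

```bash
python3 -c "
from h import *
go(.6067,-.0443,.147,.1)"
```

```text
t 5.03 shift [ 7.0000e-04 -1.4000e-03  2.1000e-03  1.8274e+00] pos [ 0.6082 -0.0444  0.1491] rot [3.139e+00 2.000e-03 1.927e+00] q6 -0.628 F [0.6 0.6 4.5] T [ 0.05 -0.06 -0.07] gap 0.722
```

Request:
{"method": "servo_tool", "body": {
  "motion": [
    [[0,0,0,-0.05,255],[0,0,0,-0.1,255],[0,0,0,-0.15,255],[0,0,0,-0.2,255],[0,0,0,-0.25,255],[0,0,0,-0.25,255]]
  ]
}}

```text
t: 5.53
tcp_pos: [0.6082, -0.0444, 0.1491]
eef_rot: [3.14, 0.002, 2.175]
contact_force: [1.0, 0.2, 5.4]
finger_gap: 0.721
finger_force: 50.0
```

```bash
python3 -c "
from h import *
go(.6067,-.0443,.147,.1)"
```

```text
t 5.53 shift [ 9.0000e-04 -1.1000e-03  2.1000e-03  2.0753e+00] pos [ 0.6082 -0.0444  0.1491] rot [3.140e+00 2.000e-03 2.175e+00] q6 -0.875 F [1.  0.2 5.4] T [-0.04 -0.09  0.12] gap 0.721
```

Request:
{"method": "servo_tool", "body": {
  "motion": [
    [[0,0,0,-0.04,255],[0,0,0,-0.08,255],[0,0,0,-0.12,255],[0,0,0,-0.12,255]]
  ]
}}

```text
t: 5.87
tcp_pos: [0.6081, -0.0444, 0.1491]
eef_rot: [3.14, 0.002, 2.294]
contact_force: [1.6, 0.7, 5.4]
finger_gap: 0.724
finger_force: 50.0
```

```bash
python3 -c "
from h import *
go(.6067,-.0443,.147,.1)"
```

```text
t 5.87 shift [ 1.0000e-03 -1.0000e-03  2.1000e-03  2.1945e+00] pos [ 0.6081 -0.0444  0.1491] rot [3.140e+00 2.000e-03 2.294e+00] q6 -0.995 F [1.6 0.7 5.4] T [ 0.1  -0.05  0.06] gap 0.724
```

Request:
{"method": "servo_tool", "body": {
  "motion": [
    [[0,0,0,-0.04,255],[0,0,0,-0.08,255],[0,0,0,-0.1,255],[0,0,-0.003,-0.1,255],[0,0,-0.006,-0.1,255],[0,0,-0.006,-0.1,255]]
  ]
}}

```text
t: 6.37
tcp_pos: [0.6068, -0.0453, 0.1515]
eef_rot: [-3.14, 0.001, 2.392]
contact_force: [5.0, -4.3, -8.7]
finger_gap: 0.722
finger_force: 50.0
```

```bash
python3 -c "
from h import *
go(.6067,-.0443,.147,.1)"
```

```text
t 6.37 shift [8.0000e-04 7.0000e-04 4.5000e-03 2.2919e+00] pos [ 0.6068 -0.0453  0.1515] rot [-3.140e+00  1.000e-03  2.392e+00] q6 -1.092 F [ 5.  -4.3 -8.7] T [-0.77 -0.74 -0.14] gap 0.722
```

Not free yet. I lower it and turn further.

Request:
{"method": "servo_tool", "body": {
  "motion": [
    [[0,0,0.006,0,255],[0,0,0.006,-0.04,255],[0,0,0.006,-0.08,255],[0,0,0.006,-0.12,255],[0,0,0.006,-0.16,255],[0,0,0.006,-0.2,255],[0,0,0.006,-0.24,255],[0,0,0.006,-0.28,255],[0,0,0.006,-0.28,255]]
  ]
}}

```text
t: 7.12
tcp_pos: [0.6067, -0.0454, 0.1482]
eef_rot: [-3.14, 0.0, 2.671]
contact_force: [-3.5, -4.7, 5.2]
finger_gap: 0.716
finger_force: 50.0
```

```bash
python3 - <<'E'
from h import *
go(.6067,-.0443,.147,.1)
p,d=arm.get_image("wrist");cv2.imwrite("pics/w2.png",p[:,:,::-1])
E
```

```text
t 7.12 shift [5.0000e-04 1.0000e-03 1.2000e-03 2.5707e+00] pos [ 0.6067 -0.0454  0.1482] rot [-3.14   0.     2.671] q6 -1.372 F [-3.5 -4.7  5.2] T [-0.74  0.59 -1.17] gap 0.716
```

View pics/w2.png

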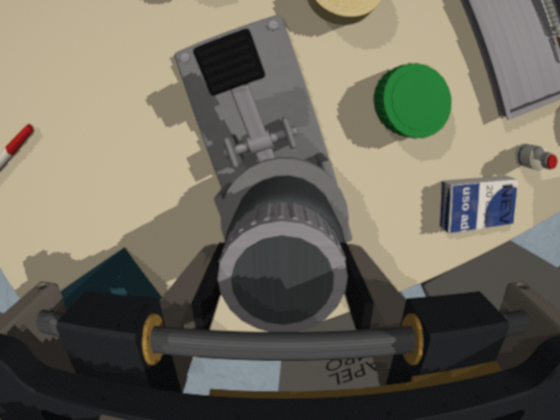

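The fingers at (200,290) and (365,290) hold the lid well. The torque has risen, so it is at its stop. Now I test the lift.

Request:
{"method": "servo_tool", "body": {
  "motion": [
    [[0,0,0,0.03,255],[0,0,-0.004,0.03,255],[0,0,-0.008,0.03,255],[0,0,-0.008,0.03,255]]
  ],
  "force": 55
}}

```text
t: 7.5
tcp_pos: [0.6065, -0.0453, 0.1494]
eef_rot: [-3.14, -0.0, 2.641]
contact_force: [14.4, -8.4, -27.1]
finger_gap: 0.72
finger_force: 55.0
```

```bash
python3 -c "
from h import *
go(.6067,-.0443,.147,.1)"
```

```text
t 7.5 shift [3.0000e-04 9.0000e-04 2.4000e-03 2.5408e+00] pos [ 0.6065 -0.0453  0.1494] rot [-3.14  -0.     2.641] q6 -1.342 F [ 14.4  -8.4 -27.1] T [-1.46 -2.39 -0.66] gap 0.72
```

The residual torque (-0.66 N m) suggests the lid is still pressed on its stop. I back off a little and lift again.

Request:
{"method": "servo_tool", "body": {
  "motion": [
    [[0,0,0.007,0,255],[0,0,0.007,0.04,255],[0,0,0.007,0.08,255],[0,0,0.007,0.1,255],[0,0,0.007,0.1,255]]
  ],
  "force": 55
}}

```text
t: 7.92
tcp_pos: [0.6075, -0.0443, 0.1487]
eef_rot: [3.141, 0.001, 2.543]
contact_force: [2.2, -2.7, 1.0]
finger_gap: 0.712
finger_force: 55.0
```

```bash
python3 -c "
from h import *
go(.6067,-.0443,.147,.1)"
```

```text
t 7.92 shift [ 7.0000e-04 -4.0000e-04  1.7000e-03  2.4432e+00] pos [ 0.6075 -0.0443  0.1487] rot [3.141e+00 1.000e-03 2.543e+00] q6 -1.243 F [ 2.2 -2.7  1. ] T [-0.44 -0.42 -0.07] gap 0.712
```

Request:
{"method": "servo_tool", "body": {
  "motion": [
    [[0,0,-0.003,0,255],[0,0,-0.006,0,255],[0,0,-0.008,0,255],[0,0,-0.008,0,255],[0,0,-0.008,0,255]]
  ]
}}

```text
t: 8.33
tcp_pos: [0.6073, -0.0444, 0.1556]
eef_rot: [-3.142, 0.001, 2.544]
contact_force: [4.5, -3.1, -5.2]
finger_gap: 0.715
finger_force: 55.0
```

```bash
python3 - <<'E'
from h import *
go(.6067,-.0443,.147,.1)
p,d=arm.get_image("top");W=world("top",d);v,u=np.mgrid[:420,:560]
cv2.imwrite("pics/t2.png",cv2.resize(p[120:270,220:400,::-1],None,fx=4,fy=4,interpolation=cv2.INTER_CUBIC))
E
```

```text
t 8.33 shift [ 6.0000e-04 -2.0000e-04  8.6000e-03  2.4444e+00] pos [ 0.6073 -0.0444  0.1556] rot [-3.142e+00  1.000e-03  2.544e+00] q6 -1.244 F [ 4.5 -3.1 -5.2] T [-0.63 -0.86  0.03] gap 0.715
```

It comes free now: 7 mm up and carrying only its weight. I lift it fully.

Request:
{"method": "servo_tool", "body": {
  "motion": [
    [[0,0,-0.008,0,255],[0,0,-0.016,0,255],[0,0,-0.026,0,255],[0,0,-0.036,0,255],[0,0,-0.05,0,255],[0,0,-0.065,0,255],[0,0,-0.08,0,255],[0,0,-0.08,0,255]]
  ]
}}

```text
t: 9.05
tcp_pos: [0.6084, -0.0441, 0.2405]
eef_rot: [3.14, 0.005, 2.544]
contact_force: [0.8, -0.3, -4.1]
finger_gap: 0.714
finger_force: 55.0
```

```bash
python3 - <<'E'
from h import *
go(.46,-.2,.235,2.544)
p,d=arm.get_image("wrist");cv2.imwrite("pics/w3.png",p[:,:,::-1])
E
```

```text
t 9.05 shift [ 0.0351 -0.2124  0.0055  0.0004] pos [ 0.6084 -0.0441  0.2405] rot [3.14  0.005 2.544] q6 -1.244 F [ 0.8 -0.3 -4.1] T [-0.09 -0.04  0.02] gap 0.714
```

View pics/w3.png

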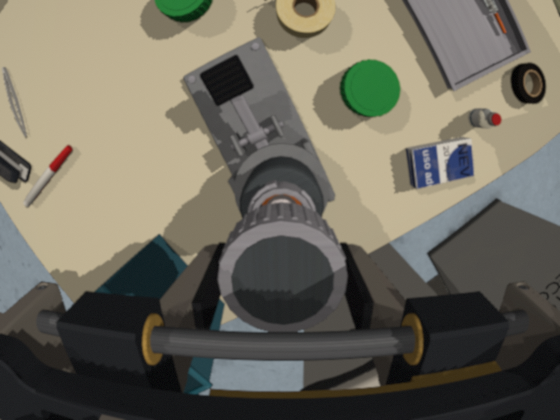

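The lid is clear of the pot, in the jaws at (283,278), and the vial shows orange in the neck at (283,200). I carry the lid to bare table at (0.46,-0.20).

Request:
{"method": "servo_tool", "body": {
  "motion": [
    [[0.006,-0.035,0,0,255],[0.012,-0.07,0,0,255],[0.018,-0.106,0,0,255],[0.023,-0.14,0,0,255],[0.029,-0.175,0,0,255],[0.035,-0.212,0,0,255],[0.035,-0.212,0.04,0,255],[0.035,-0.212,0.08,0,255],[0.035,-0.212,0.12,0,255],[0.035,-0.212,0.16,0,255],[0.035,-0.212,0.19,0,255],[0.035,-0.212,0.19,0,255]]
  ]
}}

```text
t: 10.1
tcp_pos: [0.4528, -0.1951, 0.0389]
eef_rot: [3.141, -0.016, 2.544]
contact_force: [-1.2, 0.8, -5.6]
finger_gap: 0.716
finger_force: 55.0
```

```bash
python3 -c "
from h import *
go(.46,-.2,.026,2.544)"
```

```text
t 10.1 shift [-0.0087  0.      0.0129 -0.0003] pos [ 0.4528 -0.1951  0.0389] rot [ 3.141 -0.016  2.544] q6 -1.626 F [-1.2  0.8 -5.6] T [0.09 0.15 0.02] gap 0.716
```

Request:
{"method": "servo_tool", "body": {
  "motion": [
    [[0,0,0,0,255],[0,0,0,0,255]]
  ]
}}

```text
t: 10.27
tcp_pos: [0.4599, -0.2004, 0.0483]
eef_rot: [-3.142, 0.003, 2.544]
contact_force: [-0.5, -0.6, -3.9]
finger_gap: 0.714
finger_force: 55.0
```

```bash
python3 -c "
from h import *
go(.46,-.2,.026,2.544)"
```

```text
t 10.27 shift [ 0.0001  0.0004  0.0223 -0.    ] pos [ 0.4599 -0.2004  0.0483] rot [-3.142e+00  3.000e-03  2.544e+00] q6 -1.626 F [-0.5 -0.6 -3.9] T [-0.06 -0.02 -0.  ] gap 0.714
```

Request:
{"method": "servo_tool", "body": {
  "motion": [
    [[0,0,0.006,0,255],[0,0,0.012,0,255],[0,0,0.017,0,255],[0,0,0.02,0,255],[0,0,0.022,0,255],[0,0,0.0235,0,255],[0,0,0.0235,0,255]]
  ]
}}

```text
t: 10.85
tcp_pos: [0.4588, -0.1997, 0.025]
eef_rot: [-3.141, -0.002, 2.544]
contact_force: [-9.2, 4.6, 15.5]
finger_gap: 0.711
finger_force: 55.0
```

```bash
python3 -c "
from h import *
go(.46,-.2,.026,2.544)"
```

```text
t 10.85 shift [-0.0011  0.0004 -0.001   0.0004] pos [ 0.4588 -0.1997  0.025 ] rot [-3.141e+00 -2.000e-03  2.544e+00] q6 -1.626 F [-9.2  4.6 15.5] T [1.   1.13 0.12] gap 0.711
```

Resting on the table. I ease up a little, release and rise.

Request:
{"method": "servo_tool", "body": {
  "motion": [
    [[0,0,-0.002,0,255],[0,0,-0.002,0,120],[0,0,-0.002,0,0],[0,0,-0.002,0,0],[0,0,-0.002,0,0],[0,0,-0.01,0,0],[0,0,-0.04,0,0],[0,0,-0.08,0,0],[0,0,-0.12,0,0],[0,0,-0.15,0,0],[0,0,-0.15,0,0],[0,0,-0.15,0,0]]
  ]
}}

```text
t: 11.85
tcp_pos: [0.4602, -0.2007, 0.1759]
eef_rot: [-3.141, 0.006, 2.544]
contact_force: [-0.2, -0.2, -0.2]
finger_gap: 1.0
finger_force: 0.0
```

```bash
python3 - <<'E'
from h import *
go(.480,-.0253,.18,2.99)
p,d=arm.get_image("wrist");cv2.imwrite("pics/w4.png",p[:,:,::-1])
E
```

```text
t 11.85 shift [ 0.0823  0.1562 -0.0041 -0.4461] pos [ 0.4602 -0.2007  0.1759] rot [-3.141  0.006  2.544] q6 -1.626 F [-0.2 -0.2 -0.2] T [-0.   -0.02  0.03] gap 1.0
```

View pics/w4.png

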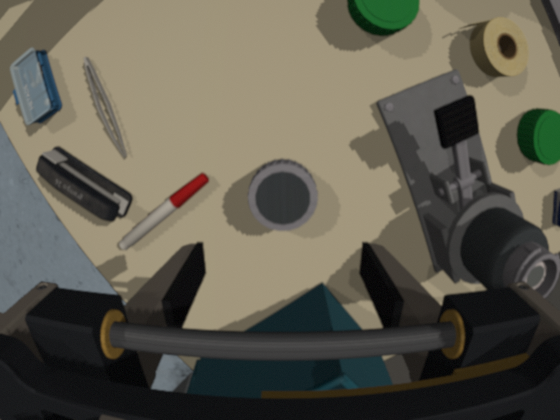

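The lid lies flat on bare table at (283,195) and the marker is untouched. Next I go to the lever with the fingers shut and the body set across the stand.

Request:
{"method": "servo_tool", "body": {
  "motion": [
    [[0.016,0.03,0,-0.08,0],[0.032,0.06,0,-0.16,120],[0.048,0.09,0,-0.24,255],[0.064,0.12,0,-0.34,255],[0.076,0.145,0,-0.42,255],[0.082,0.156,0,-0.45,255],[0.082,0.156,0.02,-0.45,255],[0.082,0.156,0.04,-0.45,255],[0.082,0.156,0.06,-0.45,255],[0.082,0.156,0.075,-0.45,255],[0.082,0.156,0.075,-0.45,255],[0.082,0.156,0.075,-0.45,255]]
  ],
  "force": 20
}}

```text
t: 12.9
tcp_pos: [0.4769, -0.024, 0.0961]
eef_rot: [3.141, -0.005, 2.994]
contact_force: [1.0, 0.1, 0.7]
finger_gap: 0.226
finger_force: 0.0
```

```bash
python3 -c "
from h import *
go(.480,-.0253,.042,2.994)"
```

```text
t 12.9 shift [-0.0032 -0.0008  0.0541 -0.0003] pos [ 0.4769 -0.024   0.0961] rot [ 3.141 -0.005  2.994] q6 -1.727 F [1.  0.1 0.7] T [-0.01 -0.02  0.01] gap 0.226
```

Request:
{"method": "servo_tool", "body": {
  "motion": [
    [[0,0,0,0,255],[0,0,0,0,255],[0,0,0,0,255],[0,0,0.004,0,255],[0,0,0.008,0,255],[0,0,0.012,0,255],[0,0,0.016,0,255],[0,0,0.02,0,255],[0,0,0.024,0,255],[0,0,0.028,0,255],[0,0,0.032,0,255],[0,0,0.032,0,255]]
  ]
}}

```text
t: 13.9
tcp_pos: [0.4781, -0.0245, 0.0653]
eef_rot: [3.142, -0.002, 2.994]
contact_force: [-0.3, 0.1, -0.2]
finger_gap: 0.007
finger_force: 0.0
```

```bash
python3 -c "
from h import *
go(.480,-.0253,.042,2.994)"
```

```text
t 13.9 shift [-0.002  -0.0006  0.0233 -0.0001] pos [ 0.4781 -0.0245  0.0653] rot [ 3.142e+00 -2.000e-03  2.994e+00] q6 -1.727 F [-0.3  0.1 -0.2] T [ 0.04 -0.04  0.01] gap 0.007
```

```bash
python3 - <<'E'
from h import *
p,d=arm.get_image("scene");cv2.imwrite("pics/s2.png",cv2.resize(p[150:280,200:380,::-1],None,fx=4,fy=4,interpolation=cv2.INTER_CUBIC))
E
```

```text
(no output)
```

View pics/s2.png

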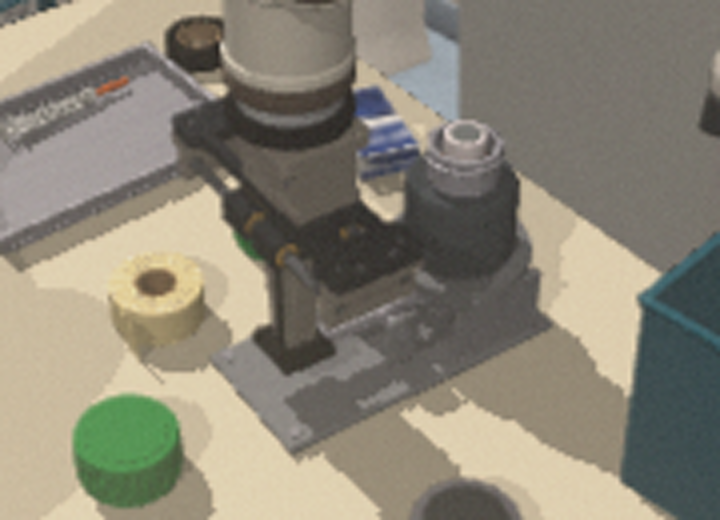

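The shut fingers are on the pad at (293,345) and the vial's closure is rising at (465,135). I keep pressing in small steps.

Request:
{"method": "servo_tool", "body": {
  "motion": [
    [[0,0,0.003,0,255],[0,0,0.006,0,255],[0,0,0.009,0,255],[0,0,0.012,0,255],[0,0,0.015,0,255],[0,0,0.018,0,255],[0,0,0.018,0,255]]
  ]
}}

```text
t: 14.53
tcp_pos: [0.4785, -0.0245, 0.0478]
eef_rot: [3.142, -0.001, 2.994]
contact_force: [-2.0, -0.0, 2.0]
finger_gap: 0.005
finger_force: 1.5
```

```bash
python3 -c "
from h import *
go(.480,-.0253,.042,2.994)"
```

```text
t 14.53 shift [-0.0016 -0.0005  0.0058 -0.0001] pos [ 0.4785 -0.0245  0.0478] rot [ 3.142e+00 -1.000e-03  2.994e+00] q6 -1.727 F [-2. -0.  2.] T [0.04 0.38 0.01] gap 0.005
```

Request:
{"method": "servo_tool", "body": {
  "motion": [
    [[0,0,0.0015,0,255],[0,0,0.003,0,255],[0,0,0.0045,0,255],[0,0,0.006,0,255],[0,0,0.006,0,255]]
  ]
}}

```text
t: 14.95
tcp_pos: [0.4792, -0.0247, 0.044]
eef_rot: [-3.141, -0.001, 2.994]
contact_force: [-9.0, 2.3, 19.6]
finger_gap: 0.006
finger_force: 11.1
```

```bash
python3 -c "
from h import *
go(.480,-.0253,.042,2.994)"
```

```text
t 14.95 shift [-0.0009 -0.0005  0.002   0.0002] pos [ 0.4792 -0.0247  0.044 ] rot [-3.141e+00 -1.000e-03  2.994e+00] q6 -1.727 F [-9.   2.3 19.6] T [0.3  1.62 0.01] gap 0.006
```

The lever is at its stop at about 20 N. I rise and go above the pot with the jaws open.

Request:
{"method": "servo_tool", "body": {
  "motion": [
    [[0,0,-0.01,0,255],[0,0,-0.03,0,255],[0,0,-0.06,0,255],[0,0,-0.1,0,255],[0,0,-0.14,0,200],[0,0,-0.18,0,100],[0,0,-0.206,0,0],[-0.03,0,-0.206,0,0],[-0.06,0,-0.206,0,0],[-0.06,0,-0.206,0,0]]
  ]
}}

```text
t: 15.78
tcp_pos: [0.5415, -0.0344, 0.2477]
eef_rot: [-3.142, 0.002, 2.993]
contact_force: [-0.7, 0.7, -0.0]
finger_gap: 0.412
finger_force: 0.0
```

```bash
python3 - <<'E'
from h import *
go(.607,-.0443,.25,2.994)
p,d=arm.get_image("wrist");c=arm.camera_info("wrist");np.savez("pics/w5.npz",p=p,d=d,**{k:np.array(v) for k,v in c.items()})
cv2.imwrite("pics/w5.png",p[:,:,::-1])
p,d=arm.get_image("top");W=world("top",d);v,u=np.mgrid[:420,:560];z=W[...,2]
m=(np.hypot(W[...,0]-.607,W[...,1]+.0443)<.03)&(z>.16)&(z<.19)&(d>0)
q=W[m];print(len(q),np.median(q,0),q.min(0),q.max(0))
E
```

```text
t 15.78 shift [-0.0663 -0.0001 -0.0023 -0.0007] pos [ 0.5415 -0.0344  0.2477] rot [-3.142e+00  2.000e-03  2.993e+00] q6 -1.709 F [-0.7  0.7 -0. ] T [ 0.05 -0.01  0.02] gap 0.412
  return _methods._mean(a, axis=axis, dtype=dtype,
  ret = um.true_divide(
Traceback (most recent call last):
ValueError: zero-size array to reduction operation minimum which has no identity
```

View pics/w5.png

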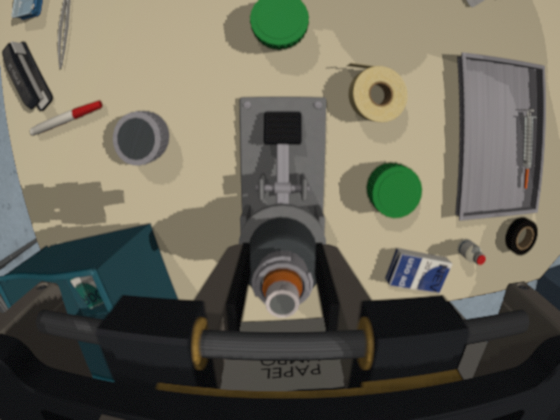

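The vial stands raised with its closure at (285,300); the lever and everything else are undisturbed. I locate its top from the wrist depth.

```bash
cat >> h.py <<'E'
def wworld(d,c):
    F=210/np.tan(np.radians(c["vertical_fov"])/2);v,u=np.mgrid[:420,:560]
    x,y=u-c["cx"],v-c["cy"];r=np.hypot(x,y)+1e-9;t=np.tan(r/F)
    P=np.stack([x/r*t*d,y/r*t*d,d],-1);V=np.asarray(c["view"]);return (P-V[:3,3])@V[:3,:3]
E
python3 - <<'E'
from h import *
np.set_printoptions(precision=4,suppress=True)
c=np.load("pics/w5.npz");W=wworld(c["d"],c);z=W[...,2]
m=np.zeros(z.shape,bool);m[262:330,255:315]=1
for a,b in((.17,.183),(.145,.154)):
    q=W[m&(c["d"]>0)&(z>a)&(z<b)];print(len(q),np.median(q,0),(q.min(0)+q.max(0))/2,np.ptp(q,axis=0), cv2.minEnclosingCircle(q[:,:2].astype(np.float32)))
m=np.zeros(z.shape,bool);m[40:230,450:555]=1
q=W[m&(c["d"]>0)&(z>.012)&(z<.024)];print(cv2.minAreaRect(q[:,:2].astype(np.float32)))
m[:]=0;m[105:175,112:172]=1;q=W[m&(z>.025)&(z<.045)];print("lid",np.median(q,0),cv2.minEnclosingCircle(q[:,:2].astype(np.float32)))
E
```

```text
859 [ 0.6037 -0.044   0.1772] [ 0.6061 -0.0442  0.1748] [0.0279 0.0272 0.0095] ((0.6058312058448792, -0.043946653604507446), 0.014548657462000847)
1138 [ 0.594  -0.0406  0.15  ] [ 0.6034 -0.0434  0.1495] [0.0445 0.0533 0.009 ] ((0.6057036519050598, -0.04388350248336792), 0.027581457048654556)
((0.5336588621139526, 0.2856755256652832), (0.16157886385917664, 0.25440678000450134), 85.84795379638672)
lid [ 0.4564 -0.1961  0.0355] ((0.45614856481552124, -0.19893209636211395), 0.03403114527463913)
```

Request:
{"method": "servo_tool", "body": {
  "motion": [
    [[-0.03,0,0,0,0],[-0.055,0,0,0,0],[-0.0655,0,0,0,0],[-0.0655,0,0,0,0],[-0.0655,0,0,0,0],[-0.0655,0,0.02,0,0],[-0.0655,0,0.04,0,0],[-0.0655,0,0.055,0,0],[-0.0655,0,0.064,0,0],[-0.0655,0,0.066,0,0],[-0.0655,0,0.066,0,0],[-0.0655,0,0.066,0,0]]
  ]
}}

```text
t: 16.88
tcp_pos: [0.6032, -0.0432, 0.1833]
eef_rot: [-3.141, 0.002, 2.994]
contact_force: [-0.2, -0.4, -0.6]
finger_gap: 1.002
finger_force: 0.0
```

```bash
python3 -c "
from h import *
go(.6063,-.0442,.182,2.994)"
```

```text
t 16.88 shift [-0.0032 -0.0006  0.0013 -0.0002] pos [ 0.6032 -0.0432  0.1833] rot [-3.141e+00  2.000e-03  2.994e+00] q6 -1.694 F [-0.2 -0.4 -0.6] T [0.01 0.01 0.01] gap 1.002
```

Request:
{"method": "servo_tool", "body": {
  "motion": [
    [[-0.003,-0.0006,0.002,0,0],[-0.003,-0.0006,0.002,0,120],[-0.003,-0.0006,0.002,0,255],[-0.003,-0.0006,0.002,0,255],[-0.003,-0.0006,0.002,0,255],[-0.003,-0.0006,0.002,0,255],[-0.003,-0.0006,0.002,0,255],[-0.003,-0.0006,0.002,0,255],[-0.003,-0.0006,0.002,0,255]]
  ],
  "force": 20
}}

```text
t: 17.63
tcp_pos: [0.6058, -0.0441, 0.1801]
eef_rot: [-3.142, 0.0, 2.994]
contact_force: [-0.3, 0.3, -0.3]
finger_gap: 0.441
finger_force: 0.0
```

```bash
python3 -c "
from h import *
go(.6063,-.0442,.182,2.994)"
```

```text
t 17.63 shift [-0.0005 -0.     -0.0019 -0.0002] pos [ 0.6058 -0.0441  0.1801] rot [-3.142  0.     2.994] q6 -1.694 F [-0.3  0.3 -0.3] T [ 0.03 -0.01 -0.  ] gap 0.441
```

Request:
{"method": "servo_tool", "body": {
  "motion": [
    [[0,0,-0.0015,0,255],[0,0,-0.0015,0,255],[0,0,-0.0015,0,255],[0,0,-0.0015,0,255],[0,0,-0.0015,0,255],[0,0,-0.0015,0,255]]
  ],
  "force": 20
}}

```text
t: 18.13
tcp_pos: [0.606, -0.0442, 0.1818]
eef_rot: [-3.142, 0.0, 2.994]
contact_force: [0.5, 1.0, 1.9]
finger_gap: 0.303
finger_force: 20.0
```

```bash
python3 -c "
from h import *
go(.6063,-.0442,.182,2.994)"
```

```text
t 18.13 shift [-0.0003  0.     -0.0002 -0.0002] pos [ 0.606  -0.0442  0.1818] rot [-3.142  0.     2.994] q6 -1.694 F [0.5 1.  1.9] T [ 0.07  0.03 -0.06] gap 0.303
```

Closure gripped at 28 mm. I lift it straight up.

Request:
{"method": "servo_tool", "body": {
  "motion": [
    [[0,0,-0.006,0,255],[0,0,-0.012,0,255],[0,0,-0.02,0,255],[0,0,-0.028,0,255],[0,0,-0.036,0,255],[0,0,-0.044,0,255],[0,0,-0.052,0,255],[0,0,-0.06,0,255],[0,0,-0.07,0,255],[0,0,-0.08,0,255],[0,0,-0.085,0,255],[0,0,-0.085,0,255]]
  ]
}}

```text
t: 19.13
tcp_pos: [0.6066, -0.0443, 0.2687]
eef_rot: [-3.141, 0.003, 2.994]
contact_force: [0.6, -0.0, -1.4]
finger_gap: 0.294
finger_force: 20.0
```

```bash
python3 -c "
from h import *
go(.53,.264,.265,2.994)"
```

```text
t 19.13 shift [ 1.212e-01  2.937e-01  3.700e-03 -2.000e-04] pos [ 0.6066 -0.0443  0.2687] rot [-3.141e+00  3.000e-03  2.994e+00] q6 -1.694 F [ 0.6 -0.  -1.4] T [-0.04  0.01 -0.02] gap 0.294
```

Request:
{"method": "servo_tool", "body": {
  "motion": [
    [[0.006,0.014,0,0,255],[0.016,0.039,0,0,255],[0.028,0.067,0,0,255],[0.04,0.098,0,0,255],[0.053,0.129,0,0,255],[0.066,0.16,0,0,255],[0.078,0.19,0,0,255],[0.09,0.218,0,0,255],[0.101,0.245,0,0,255],[0.111,0.268,0,0,255],[0.118,0.285,0,0,255],[0.121,0.294,0,0,255]]
  ]
}}

```text
t: 20.13
tcp_pos: [0.5274, 0.2673, 0.2657]
eef_rot: [3.141, -0.002, 2.997]
contact_force: [0.2, -0.1, -1.6]
finger_gap: 0.297
finger_force: 20.0
```

Request:
{"method": "servo_tool", "body": {
  "motion": [
    [[0,0,0,0,255],[0,0,0,0,255],[0,0,0,0,255]]
  ]
}}

```text
t: 20.38
tcp_pos: [0.5295, 0.2636, 0.2663]
eef_rot: [-3.141, -0.0, 2.993]
contact_force: [-0.5, -0.2, -1.2]
finger_gap: 0.293
finger_force: 20.0
```

```bash
python3 - <<'E'
from h import *
np.set_printoptions(precision=4,suppress=True)
go(.53,.264,.086,2.994)
c=arm.camera_info("wrist");p,d=arm.get_image("wrist");cv2.imwrite("pics/w6.png",p[:,:,::-1])
W=wworld(d,c);z=W[...,2]
m=(d>0)&(abs(W[...,0]-.53)<.09)&(abs(W[...,1]-.28)<.06)&(z<.03);print("floor",np.median(W[m],0))
E
```

```text
t 20.38 shift [-0.0004  0.0004  0.1803 -0.001 ] pos [0.5295 0.2636 0.2663] rot [-3.141 -0.     2.993] q6 -1.164 F [-0.5 -0.2 -1.2] T [0.01 0.03 0.01] gap 0.293
floor [0.5128 0.2877 0.0041]
```

View pics/w6.png

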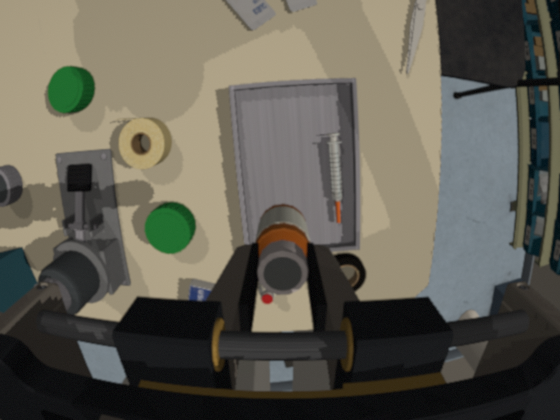

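The vial hangs upright in the jaws at (283,260), over the tray's free part, with the syringe aside at (336,180). I lower it.

Request:
{"method": "servo_tool", "body": {
  "motion": [
    [[0,0,0.015,0,255],[0,0,0.035,0,255],[0,0,0.06,0,255],[0,0,0.085,0,255],[0,0,0.11,0,255],[0,0,0.13,0,255],[0,0,0.147,0,255],[0,0,0.159,0,255],[0,0,0.167,0,255],[0,0,0.17,0,255],[0,0,0.17,0,255],[0,0,0.17,0,255]]
  ]
}}

```text
t: 21.43
tcp_pos: [0.5302, 0.2646, 0.0976]
eef_rot: [3.141, 0.002, 2.994]
contact_force: [-0.1, 0.5, -0.9]
finger_gap: 0.298
finger_force: 20.0
```

Request:
{"method": "servo_tool", "body": {
  "motion": [
    [[0,0,0.002,0,255],[0,0,0.004,0,255],[0,0,0.006,0,255],[0,0,0.008,0,255],[0,0,0.0095,0,255],[0,0,0.0095,0,255]]
  ]
}}

```text
t: 21.93
tcp_pos: [0.5291, 0.2644, 0.0866]
eef_rot: [-3.141, -0.001, 2.994]
contact_force: [-0.1, 0.4, -1.4]
finger_gap: 0.3
finger_force: 20.0
```

```bash
python3 -c "
from h import *
go(.53,.264,.086,2.994)"
```

```text
t 21.93 shift [-0.001  -0.0003  0.0006 -0.0002] pos [0.5291 0.2644 0.0866] rot [-3.141e+00 -1.000e-03  2.994e+00] q6 -1.164 F [-0.1  0.4 -1.4] T [ 0.01  0.03 -0.01] gap 0.3
```

Request:
{"method": "servo_tool", "body": {
  "motion": [
    [[0,0,0.001,0,255],[0,0,0.0015,0,255],[0,0,0.0015,0,255]]
  ]
}}

```text
t: 22.18
tcp_pos: [0.5297, 0.2645, 0.0861]
eef_rot: [3.141, 0.001, 2.994]
contact_force: [-1.1, -0.4, 3.1]
finger_gap: 0.293
finger_force: 20.0
```

Request:
{"method": "servo_tool", "body": {
  "motion": [
    [[0,0,0.0007,0,255],[0,0,0.001,0,255],[0,0,0.001,0,255]]
  ]
}}

```text
t: 22.43
tcp_pos: [0.5302, 0.2646, 0.086]
eef_rot: [3.141, 0.001, 2.994]
contact_force: [-1.7, -1.4, 7.0]
finger_gap: 0.297
finger_force: 20.0
```

Landed on the floor. I ease off, release and rise.

Request:
{"method": "servo_tool", "body": {
  "motion": [
    [[0,0,-0.0015,0,255],[0,0,-0.0015,0,150],[0,0,-0.0015,0,80],[0,0,-0.0015,0,0],[0,0,-0.0015,0,0],[0,0,-0.0015,0,0],[0,0,-0.015,0,0],[0,0,-0.035,0,0],[0,0,-0.07,0,0],[0,0,-0.11,0,0],[0,0,-0.14,0,0],[0,0,-0.14,0,0]]
  ]
}}

```text
t: 23.43
tcp_pos: [0.5334, 0.2657, 0.2342]
eef_rot: [3.136, 0.014, 2.994]
contact_force: [0.8, -0.3, 0.6]
finger_gap: 0.999
finger_force: 0.0
```

```bash
python3 - <<'E'
from h import *
np.set_printoptions(precision=4,suppress=True)
go(.53,.264,.086,2.994)
c=arm.camera_info("wrist");p,d=arm.get_image("wrist");cv2.imwrite("pics/w7.png",p[:,:,::-1])
W=wworld(d,c);z=W[...,2]
m=(d>0)&(np.hypot(W[...,0]-.53,W[...,1]-.264)<.025)&(z>.074)&(z<.09);q=W[m]
print(len(q),np.median(q,0),q.std(0)[2],cv2.minEnclosingCircle(q[:,:2].astype(np.float32)))
E
```

```text
t 23.43 shift [ 0.0031 -0.0022  0.1482 -0.0001] pos [0.5334 0.2657 0.2342] rot [3.136 0.014 2.994] q6 -1.164 F [ 0.8 -0.3  0.6] T [ 0.03 -0.03  0.05] gap 0.999
651 [0.5307 0.2644 0.0821] 0.0014872154718340298 ((0.5317613482475281, 0.26406529545783997), 0.014123628847301006)
```

View pics/w7.png

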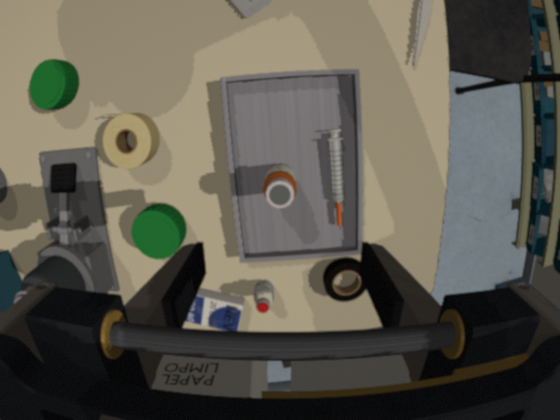

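The vial stands upright in the tray at (280,188), its top at 82 mm, and the arm is clear. I hand in.

Request:
{"method": "servo_tool", "body": {
  "motion": [
    [[0,0,0,0,0],[0,0,0,0,0],[0,0,0,0,0]]
  ]
}}

```text
t: 23.73
tcp_pos: [0.5284, 0.2642, 0.2227]
eef_rot: [-3.14, -0.003, 2.994]
contact_force: [0.5, 1.4, -0.5]
finger_gap: 1.002
finger_force: 0.0
```

```bash
python3 -c "
from rig import arm
print(arm.sign_off())"
```

```text
the job is handed in; nothing more can be done
None
```

I handed the job in at 23.7 s, and sign-off gave no verdict: the lid lies flat on the bare table, the lever is down at its stop (about 20 N at most), and the vial stands upright in the tray.

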